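# Tare the carat balance

## Robot

A 6-joint arm with a two-finger parallel gripper is mounted at the origin on the work surface. World frame = base frame: x ahead of the robot, y to its left, z up, the work surface at z = 0. Lengths are in m, angles in rad, forces in N, time in s.
With the tool pointing down it reaches from about 0.375 to 0.9 m from the base axis. Payload 3.1 kg.
Tool frame: the origin (TCP) lies midway between the tips of the shut fingers; the grasp point (between the pads) lies 19 mm behind it; z points along the fingers, y is the line along which they close (so a half turn about z gives the same grasp; the last joint's range is limited). The gripper opens to 87 mm and grips with 3 to 60 N. Pads are 19 mm wide; open, the fingers measure 117 mm over their backs; the gripper's body (75 mm by 190 mm) begins 51 mm behind the grasp point.
Start: joints at [1.157, 0.527, 1.433, -0, 1.181, -0.178], TCP at [0.145, 0.608, 0.223] pointing down, gripper open.
Joint ranges: [-3.08, 3.08], [-0.75, 2.2], [0.22, 2.44], [-1.43, 4.57], [0, 2.65], [-2.85, 2.85]. Speed limits (rad/s): [2.79, 2.79, 3.14, 3.14, 3.14, 3.14].

## Interface

Orientations are given as a unit quaternion [x, y, z, w].
In Python, from rig import robot gives the robot as it stands.
- The arm moves only by the shell command python3 -m jog 'ROWS' [FORCE]. ROWS is a JSON object of lists of equal length, an entry for each row: "dp": the shift along the tool's x, y, z in mm, a list of three; "delta_rot": the turn, a rotation vector about the tool's x, y, z in rad, a list of three; "gripper": the opening, from -1 (shut) to 1 (fully open). A call has 1 to 12 rows; each row is the pose to reach, as a shift and turn from the pose commanded when the call began, along the tool's axes at that moment; what a row does not reach only later rows make up. A row lasts 1/10 s, in which the tool goes at most 50 mm and 8.59 degrees, less where a joint would pass 70% of its speed; a pose out of reach is approached as far as the arm can. A call with a gripper value outside its range is refused whole. The fingers move at their own pace and stop on an object; FORCE is the grip in N (left out, the last holds). Time passes only in rows, so rows that repeat a pose let the fingers close. It gives the time, the measured TCP pose, the force, the opening and the grip force at its end, in the units of the state.
- robot.get_obs(): the state, without advancing time (a new reading comes with each control period).
- robot.camera(name): name is "side" or "top" or "wrist"; returns the picture (400x640x3 uint8, red, green, blue); there is no depth.
- robot.camera_model(name): a dict with "fx", "fy", "cx", "cy" (pixels), "xyz" and "orientation" of the camera in the world; the wrist camera has in their place "T_tool_cam" (4x4, takes a point from camera to tool coordinates, whose origin is the TCP and whose axes are the flange's). Camera axes: x right, y down, z forward; pixel columns grow to the right and rows downward; lengths in m; the calibration is good to about 2 mm. A picture is of the moment at which its call begins: read the wrist's pose just before it. camera_model takes no time and is no camera call.
- robot.hand_in(): hands the job in; it is judged then, once.
Trained networks look in the newest picture that a camera, given by its name, has taken for a name from the list of things; names that differ only in an ending like _2 or _b are one class to them, and where a whole thing is asked for, a point or a joint stands for the part that bears it (a point fixed in the world has none). Each returns a list of dicts, best first, with "score" (0 to 1); they miss things now and then, are a little off and sometimes report something else, mostly with a low value. They report only what shows in the picture. A call takes as long as a camera call.
- robot.search_frame(name, camera): "rect" ([left, top, right, bottom] in pixels, round what is visible of it).
The state is a dict: "time": time; "q": joint angles; "joint_velocities": joint speeds; "joint_torque": joint torques, N m; "position": TCP position; "tool_rot": TCP orientation; "ft_force": force on the tool from outside, world axes, zero at the start; "moment": the same for the moment, N m; "grip_width": finger opening in m; "grip_force": force on a finger pad.
Only numpy, scipy, OpenCV 4.12 (cv2) and the standard library are available. Lean on these libraries where they do the work, as an engineer would, in place of code of your own. Each camera call takes 0.05 s, during which the arm holds its last target. There are 200 camera calls.

## Task

Get the carat balance ready to weigh stones, using light touches of the fingertips only: press the round power key at the left end, then the square units key next to it, then slide the draught shield's top door shut by its finger rail, and last press the long tare key at the right end, letting each key come up again. Keep to that order, be gentle with the balance, do not press the other square key (calibration), and leave the gem dish on its pan and the things around the balance where they are.

Things in the scene. Friction and masses are not known exactly. Their poses are not given: they have to be found in the camera images.
- balance: Carat balance, fixed. White housing 205 wide, 270 deep, 62 high. Origin: centre of underside; x from its front (robot's side) to its back, y to the operator's left, z up. Front 90 mm: grey panel sloping 12.5 degrees down to the front (42 high there), with a display and four white keys in a row at x = -112 mm. Behind it a clear draught shield, 130 x 130, centre x = +47, up to z = 130.
- key_power_top (a point): Round power key, diameter 22, leftmost, y = +70 mm on the balance. Point: middle of its top face, 9 mm proud of the panel. z axis: out of the panel along its travel, 12.5 degrees off vertical, leaning to the operator; y axis: to the operator's left.
- key_units_top (a point): Square units key, 19 x 19, second from left, y = +24 mm. Point: middle of its top face, 9 mm proud of the panel. z axis: out of the panel along its travel, 12.5 degrees off vertical, leaning to the operator; y axis: to the operator's left.
- key_cal_top (a point): Square calibration key, 19 x 19, third from left, y = -22 mm; not to be pressed. Point: middle of its top face, 9 mm proud of the panel. z axis: out of the panel along its travel, 12.5 degrees off vertical, leaning to the operator; y axis: to the operator's left.
- key_tare_top (a point): Tare key, a long bar 17 x 36 (36 along the row), rightmost, y = -70 mm. Point: middle of its top face, 9 mm proud of the panel. z axis: out of the panel along its travel, 12.5 degrees off vertical, leaning to the operator; y axis: to the operator's left.
- key_power (a joint): Travel of the power key in m: 0 up, 0.006 at the bottom (rubber stop). Sprung: 1 N starts it, about 6.5 N holds it at the bottom; it rises when let go. Pressed means beyond 0.003 (4 N) for 0.1 s with the other keys up.
- key_units (a joint): Travel of the units key in m: 0 up, 0.006 at the bottom (rubber stop). Sprung: 1 N starts it, about 6.5 N holds it at the bottom; it rises when let go. Pressed means beyond 0.003 (4 N) for 0.1 s with the other keys up.
- key_cal (a joint): Travel of the calibration key in m: 0 up, 0.006 at the bottom (rubber stop). Sprung: 1 N starts it, about 6.5 N holds it at the bottom; it rises when let go. Pressed means beyond 0.003 (4 N) for 0.1 s with the other keys up.
- key_tare (a joint): Travel of the tare key in m: 0 up, 0.006 at the bottom (rubber stop). Sprung: 1 N starts it, about 6.5 N holds it at the bottom; it rises when let go. Pressed means beyond 0.003 (4 N) for 0.1 s with the other keys up.
- shield_door (a joint): Opening in m of the sliding clear top door of the draught shield: 0 shut (at its stop), 0.085 fully open; starts 0.045 to 0.075 open. It opens along the balance's +x (to the back) and shuts to the front, towards the robot. About 1 N slides it, onto a hard rubber stop; it stays where it is left.
- door_rail (a point): Finger rail of the sliding door: upright metal strip along the balance's y, 70 long, 8 thick, 16 high, on the door's flat top near its front edge; it moves with the door. Point: middle of the strip's top edge, 151 mm above the bench; axes as the balance's. The door top is 135 mm above the bench, and behind the strip it is flat and clear for 115 mm.
- dish: Shallow open aluminium gem dish, diameter 52, 14 tall, about 30 g, loose on the balance's round pan (diameter 80, top 74 mm above the bench) inside the shield; origin at the centre of its underside.
- jar_low: Bystander on the bench beside the balance: low glass jar, black cap, diameter 50, 46 tall (mm), loose; origin at its underside.
- jar_tall: Bystander on the bench beside the balance: slim glass jar, metal cap, diameter 46, 62 tall (mm), loose; origin at its underside.
- jar_wide: Bystander on the bench beside the balance: wide glass jar, white cap, diameter 64, 50 tall (mm), loose; origin at its underside.
- weight: Bystander on the bench beside the balance: steel check weight with a small head, diameter 24, 40 tall (mm), loose; origin at its underside.
- tweezers: Bystander on the bench beside the balance: steel tweezers lying flat, 120 long, 8 thick (mm), loose; origin at its underside.
- loupe: Bystander on the bench beside the balance: folding eyeglass loupe lying on the bench, 28 tall (mm), loose; origin at its underside.

How it is judged:
By the outcome, as a careful person would: the job done as asked, in the order asked, and still so for the second after the job is handed in, with the robot touching nothing.
It also fails if it takes over 61 s, if anything falls off the work surface, if the arm or the gripper's body presses on something with over 40 N, if the wrist force passes 120 N, or if a joint passes its speed limit or range.

## Working session

There is one attempt and no reset: what is moved stays moved. The work goes in short steps, Python scripts to look and compute and a shell command to move; the robot and the scene stay as the last step left them, time stands still between calls to the robot, and variables do not carry over. Pictures are saved under pics/ and viewed, at most 10 in all, crops included, and the job is handed in when it is done.

```bash
mkdir -p pics
cat > h.py <<'E'
from rig import robot
import cv2,numpy as np
from scipy.spatial.transform import Rotation as R
def snap(c,f):
    im=robot.camera(c); cv2.imwrite(f,im[:,:,::-1]); return im
def pose(c):
    m=robot.camera_model(c)
    K=np.array([[m['fx'],0,m['cx']],[0,m['fy'],m['cy']],[0,0,1.]])
    if 'xyz' in m: return K,R.from_quat(m['orientation']).as_matrix(),np.array(m['xyz'])
    o=robot.get_obs();T=np.array(m['T_tool_cam']);Rt=R.from_quat(o['tool_rot']).as_matrix()
    return K,Rt@T[:3,:3],Rt@T[:3,3]+o['position']
def ray(c,u,v,z):
    K,Rm,t=pose(c);d=Rm@np.linalg.solve(K,[u,v,1]);return t+d*(z-t[2])/d[2]
def proj(c,P):
    K,Rm,t=pose(c);q=K@(Rm.T@(np.array(P)-t).T if np.ndim(P)==1 else Rm.T@(np.array(P)-t).T);return (q[:2]/q[2]).T
E
python3 - <<'E'
from h import *
o=robot.get_obs();print({k:np.round(o[k],3) for k in('time','position','tool_rot','grip_width','ft_force')})
print(robot.camera_model('wrist'))
Z={'key_power_top':.057,'key_units_top':.057,'key_cal_top':.057,'key_tare_top':.057,'door_rail':.145,'balance':.06,'dish':.08}
for c in('top','side'):
    snap(c,f'pics/{c}0.png'); print(c,pose(c)[2])
    for n,z in Z.items():
        for r in robot.search_frame(n,c)[:2]:
            b=r['rect'];u,v=(b[0]+b[2])/2,(b[1]+b[3])/2
            print(n,round(r['score'],2),np.round(b),np.round(ray(c,u,v,z),4))
E
```

```text
{'time': np.float64(0.0), 'position': array([0.145, 0.607, 0.222]), 'tool_rot': array([ 0.117,  0.993, -0.001, -0.   ]), 'grip_width': np.float64(0.087), 'ft_force': array([ 0.079, -0.311, -0.256])}
{'fx': 280.5439768455469, 'fy': 280.5439768455469, 'cx': 322.28870775074023, 'cy': 200.9631451432167, 'T_tool_cam': array([[-7.59249019e-04, -9.53056546e-01, -3.02791420e-01,
         8.27765525e-02],
       [ 9.99998269e-01, -2.09312799e-04, -1.84866788e-03,
         2.53536154e-04],
       [ 1.69850691e-03, -3.02792299e-01,  9.53055055e-01,
        -1.62192313e-01],
       [ 0.00000000e+00,  0.00000000e+00,  0.00000000e+00,
         1.00000000e+00]])}
top [0.52447467 0.03776819 1.00038573]
key_units_top 0.66 [314. 255. 326. 267.] [0.4954 0.0283 0.057 ]
key_cal_top 0.41 [340. 252. 348. 264.] [ 0.5018 -0.0165  0.057 ]
key_tare_top 0.71 [360. 248. 382. 260.] [ 0.5105 -0.0656  0.057 ]
door_rail 0.87 [282. 101. 363. 180.] [0.7022 0.0282 0.145 ]
balance 0.55 [267.  73. 387. 275.] [0.6567 0.0178 0.06  ]
balance 0.29 [316. 172. 338. 186.] [0.6476 0.0174 0.06  ]
dish 0.63 [317. 172. 335. 185.] [0.6453 0.0202 0.08  ]
side [ 0.21268754 -0.39469271  0.7980639 ]
key_units_top 0.48 [271. 243. 282. 252.] [0.4937 0.0253 0.057 ]
key_cal_top 0.65 [290. 257. 299. 268.] [ 0.4963 -0.0275  0.057 ]
key_cal_top 0.63 [385. 225. 403. 241.] [ 0.6927 -0.1189  0.057 ]
key_tare_top 0.5 [303. 266. 321. 283.] [ 0.5032 -0.0715  0.057 ]
door_rail 0.8 [306. 138. 388. 200.] [0.6925 0.0204 0.145 ]
balance 0.7 [246. 130. 400. 301.] [0.6176 0.0151 0.06  ]
dish 0.51 [328. 188. 345. 207.] [0.6625 0.0194 0.08  ]
```

View pics/top0.png

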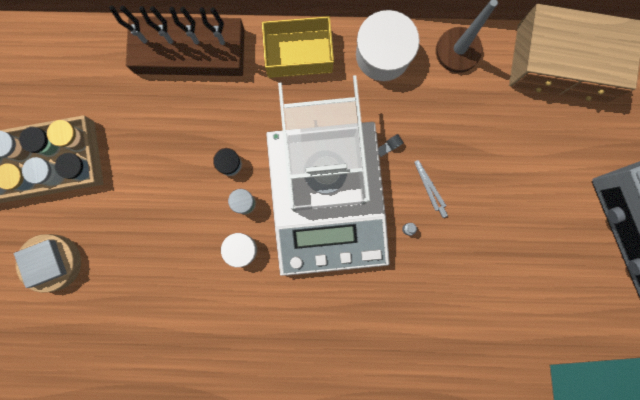

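View pics/side0.png

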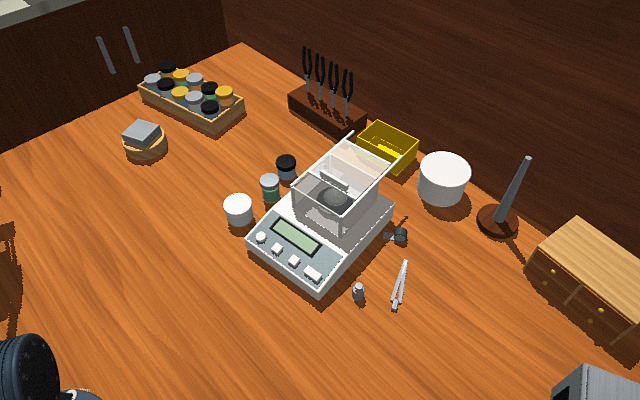

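Top view: the balance is yawed about +5°, with the keys at about (296,263), (320,261), (346,258) and (371,255) and the rail near (327,169). Jars stand to its left; the weight and tweezers are to its right. Next I move over it for a closer wrist view.

```bash
python3 -m jog '{"dp":[[-40,-40,-60],[-80,-80,-80],[-115,-120,-80],[-150,-160,-80],[-185,-195,-80],[-220,-230,-80],[-255,-265,-80],[-290,-305,-80],[-325,-340,-80],[-360,-380,-80],[-400,-420,-80],[-430,-452,-80]],"delta_rot":[[0,0,0],[0,0,-0.05],[0,0,-0.1],[0,0,-0.15],[0,0,-0.2],[0,0,-0.25],[0,0,-0.3],[0,0,-0.32],[0,0,-0.32],[0,0,-0.32],[0,0,-0.32],[0,0,-0.32]],"gripper":[-1,-1,-1,-1,-1,-1,-1,-1,-1,-1,-1,-1]}' 10
python3 - <<'E'
from h import *
import time
o=robot.get_obs();print(o['time'],np.round(o['position'],3),np.round(o['tool_rot'],3),np.abs(o['joint_velocities']).max())
c='wrist';snap(c,'pics/w0.png')
Z={'key_power_top':.057,'key_units_top':.057,'key_cal_top':.057,'key_tare_top':.057,'door_rail':.151}
for n,z in Z.items():
        for r in robot.search_frame(n,c)[:2]:
            b=r['rect'];u,v=(b[0]+b[2])/2,(b[1]+b[3])/2
            print(n,round(r['score'],2),np.round(b,1),np.round(ray(c,u,v,z),4))
o=robot.get_obs();print(o['time'],np.round(o['position'],4),np.round(o['ft_force'],2))
E
```

```text
time: 2.0
position: [0.4354, 0.1073, 0.303]
tool_rot: [-0.042, 0.999, 0.0, 0.001]
ft_force: [-0.7, 0.9, 0.2]
grip_width: 0.0028
grip_force: 0.0
2.0 [0.435 0.107 0.303] [-0.042  0.999  0.     0.001] 1.0318101620138984
key_power_top 0.54 [291.1 196.9 306.3 210. ] [0.4932 0.0707 0.057 ]
key_units_top 0.53 [186.3 298.8 200.4 318.4] [ 0.6967 -0.0987  0.057 ]
key_units_top 0.51 [263.6 197.2 278.1 214.3] [0.4971 0.0314 0.057 ]
key_cal_top 0.66 [347.8 243.8 357.9 252. ] [0.5561 0.1668 0.057 ]
key_cal_top 0.47 [231.2 200.3 247.3 212.6] [ 0.5003 -0.0149  0.057 ]
key_tare_top 0.54 [198.1 203.5 222.7 213.1] [ 0.5064 -0.0579  0.057 ]
2.3 [0.4338 0.1099 0.3024] [-1.02  0.53 -0.17]
```

View pics/w0.png

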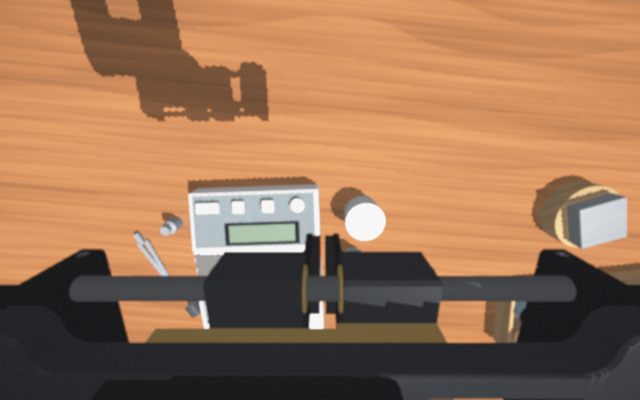

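The wrist view is upside-down: tare at (207,208), cal (238,207), units (267,206), power (297,205). I go closer, let the arm settle and fit the balance pose.

```bash
python3 -m jog '{"dp":[[-10,-40,-40],[-20,-80,-80],[-22,-102,-100],[-22,-102,-100],[-22,-102,-100],[-22,-102,-100]],"delta_rot":[[0,0,0],[0,0,0],[0,0,0],[0,0,0],[0,0,0],[0,0,0]],"gripper":[-1,-1,-1,-1,-1,-1]}'
cat > fit.py <<'E'
from h import *
from scipy.optimize import least_squares
S,C=np.sin(np.radians(12.5)),np.cos(np.radians(12.5))
# panel: z=42 at x=-135 rising 12.5 deg to back; key top 9 mm proud along normal
zt=.042+.023*np.tan(np.radians(12.5))
# is x=-112 the point of the panel or of the key top? tops about 2 mm in front of the foot
KY=dict(power=.070,units=.024,cal=-.022,tare=-.070)
def key(n): return np.array([-.112-.009*S,KY[n],zt+.009*C])
E
python3 - <<'E'
from fit import *
o=robot.get_obs();print(o['time'],np.round(o['position'],4),np.round(o['tool_rot'],4),np.round(o['ft_force'],2))
c='wrist';im=snap(c,'pics/w1.png')
for n in ('key_power_top','key_units_top','key_cal_top','key_tare_top'):
    print(n,[(round(r['score'],2),np.round(r['rect'],1)) for r in robot.search_frame(n,c)[:2]])
w=(im.min(2)>190).astype(np.uint8)
n,_,st,ce=cv2.connectedComponentsWithStats(w)
for s,x in zip(st[1:],ce[1:]):
    if 60<s[4]<3000: print(s,np.round(x,1),np.round(ray(c,*x,.0558),4))
t,=[0],
E
```

```text
time: 2.9
position: [0.4638, 0.0114, 0.4013]
tool_rot: [-0.044, 0.999, 0.001, -0.001]
ft_force: [-0.1, -1.1, -0.3]
grip_width: 0.0004
grip_force: 0.0
2.9 [0.4638 0.0114 0.4013] [-4.39e-02  9.99e-01  7.00e-04 -1.50e-03] [-0.11 -1.09 -0.27]
key_power_top [(0.64, array([324.6, 176.6, 336.8, 187.6]))]
key_units_top []
key_cal_top [(0.61, array([299.7, 173.8, 308.6, 184.8]))]
key_tare_top [(0.73, array([269.1, 177.1, 293.2, 187.6]))]
[ 262  166  110   86 2353] [330.  208.7] [0.5565 0.0324 0.0558]
[348 173  13  13 140] [354.1 179.2] [0.495  0.0715 0.0558]
[299 175  12  13 139] [304.6 180.9] [ 0.5063 -0.0198  0.0558]
[324 174  12  13 140] [329.4 180.2] [0.501  0.026  0.0558]
[ 589  174   38   42 1183] [607.7 194.6] [0.4833 0.5509 0.0558]
[269 177  21  11 224] [278.9 181.9] [ 0.5123 -0.0673  0.0558]
[392 177  35  33 892] [408.9 193.4] [0.5134 0.1775 0.0558]
[236 196  12   9  61] [241.9 200.9] [ 0.5553 -0.1359  0.0558]
[209 208  29  43 225] [223.6 230.3] [ 0.6192 -0.1717  0.0558]
[287 228  46  15 326] [303.7 234.3] [ 0.6141 -0.0143  0.0558]
[390 230  22  20 353] [400.8 239.5] [0.6088 0.1785 0.0558]
[277 245  29   7  86] [288.6 247.2] [ 0.6449 -0.0426  0.0558]
[313 314  20  14 253] [322.2 320.9] [0.8174 0.0398 0.0558]
```

View pics/w1.png

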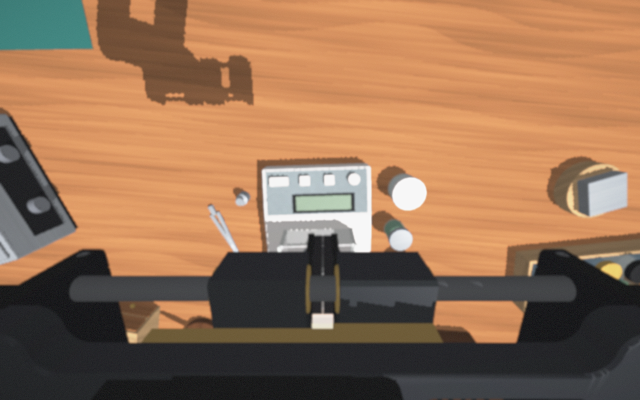

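I had the z sign backwards, so the tool went up, but the view still works: keys at (354,179), (329,180), (305,181) and (279,182). Now down 200 mm and measure again.

```bash
python3 -m jog '{"dp":[[0,0,50],[0,0,100],[0,0,150],[0,0,200],[0,0,200],[0,0,200],[0,0,200]],"delta_rot":[[0,0,-0.036],[0,0,-0.036],[0,0,-0.036],[0,0,-0.036],[0,0,-0.036],[0,0,-0.036],[0,0,-0.036]],"gripper":[-1,-1,-1,-1,-1,-1,-1]}'
python3 - <<'E'
from fit import *
o=robot.get_obs();print(np.round(o['tool_rot'],4))
c='wrist';im=snap(c,'pics/w2.png')
for n in ('key_power_top','key_units_top','key_cal_top','key_tare_top'):
    print(n,[(round(r['score'],2),np.round(r['rect'],1)) for r in robot.search_frame(n,c)[:2]])
w=(im.min(2)>190).astype(np.uint8)
n,_,st,ce=cv2.connectedComponentsWithStats(w)
for s,x in zip(st[1:],ce[1:]):
    if 150<s[4]<3000: print(s,np.round(x,1),np.round(ray(c,*x,.0558),4))
# same on the fixed views
for c,box in (('top',(270,240,395,275)),('side',(240,225,330,290))):
    im=robot.camera(c);w=np.zeros(im.shape[:2],np.uint8);a,b,d,e=box;w[b:e,a:d]=im[b:e,a:d].min(2)>175
    n,_,st,ce=cv2.connectedComponentsWithStats(w)
    for s,x in zip(st[1:],ce[1:]):
        if 30<s[4]<300: print(c,s,np.round(x,1),np.round(ray(c,*x,.0558),4))
E
```

```text
time: 3.85
position: [0.4674, 0.0091, 0.2049]
tool_rot: [-0.061, 0.998, -0.001, 0.002]
ft_force: [0.3, 0.4, 1.2]
grip_width: 0.0004
grip_force: 0.0
[-6.070e-02  9.982e-01 -7.000e-04  2.500e-03]
key_power_top []
key_units_top [(0.47, array([327. , 205.3, 341.6, 222.1]))]
key_cal_top [(0.77, array([286.8, 203.1, 307.2, 219.4])), (0.39, array([433.5, 323.5, 459. , 340.3]))]
key_tare_top [(0.63, array([244. , 207.4, 274.7, 222.5])), (0.22, array([189.8, 216.8, 214.9, 246.4]))]
[ 231  193  169   59 1728] [320.  210.2] [0.4942 0.009  0.0558]
[287 202  26  30 408] [299.3 215.3] [ 0.5036 -0.0144  0.0558]
[365 205  20  20 324] [374.1 214.6] [0.4919 0.073  0.0558]
[240 207  33  16 512] [256.  214.5] [ 0.5088 -0.0653  0.0558]
[326 206  19  18 307] [335.  214.5] [0.4975 0.0272 0.0558]
[ 431  214   52   48 1938] [456.5 237.4] [0.5089 0.1773 0.0558]
[340 239  26  11 276] [352.9 244.1] [0.533  0.0541 0.0558]
[154 242  22  33 161] [163.3 257.1] [ 0.5794 -0.1772  0.0558]
[435 302  22  17 291] [444.5 309.1] [0.6123 0.1891 0.0558]
top [277 240   6  28 103] [279.4 253.5] [0.5071 0.103  0.0558]
top [384 240   4  17  50] [385.4 247.9] [ 0.5217 -0.0924  0.0558]
top [361 250  20  10 168] [370.9 254.6] [ 0.5087 -0.0659  0.0558]
top [340 253  10   7  66] [344.4 255.8] [ 0.5055 -0.0171  0.0558]
top [315 255  11   7  66] [320.  258.1] [0.5004 0.0278 0.0558]
side [320 225  10   6  33] [325.9 226.5] [ 0.6032 -0.0075  0.0558]
side [255 229  11  12  85] [260.  235.2] [0.4896 0.0723 0.0558]
```

View pics/w2.png

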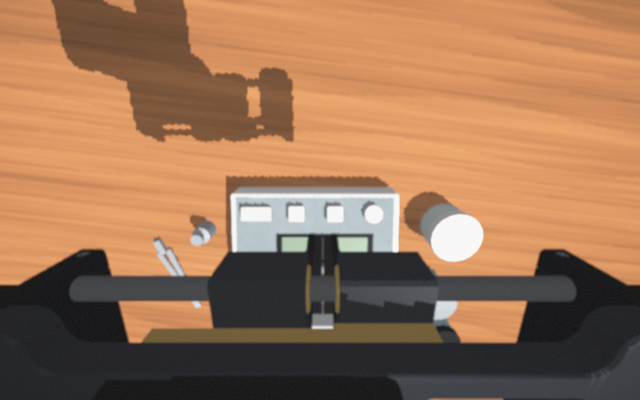

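The keys fit a yaw of 0.121 rad, and the tool is already aligned with it. Key row centre is (0.5004, 0.0039), tops at z ≈ 0.056. Next: tilt 12.5° and hover 15 mm above power.

```bash
python3 -m jog '{"dp":[[-10,25,45],[-20,50,90],[-29,61,120],[-29,61,134],[-29,61,134],[-29,61,134],[-29,61,134]],"delta_rot":[[0,-0.11,0],[0,-0.218,0],[0,-0.218,0],[0,-0.218,0],[0,-0.218,0],[0,-0.218,0],[0,-0.218,0]],"gripper":[-1,-1,-1,-1,-1,-1,-1]}'
python3 - <<'E'
from fit import *
o=robot.get_obs();print(np.round(o['position'],4));r=R.from_quat(o['tool_rot']).as_matrix();print(r.round(3))
print('rel to key (balance tool axes)',((o['position']-np.array([.4920,.0734,.0559]))@r).round(4))
snap('side','pics/s1.png'); im=cv2.imread('pics/s1.png')[180:320,190:390];cv2.imwrite('pics/s1c.png',cv2.resize(im,None,fx=4,fy=4))
E
```

```text
time: 4.9
position: [0.4881, 0.073, 0.0699]
tool_rot: [-0.06, 0.992, 0.006, 0.11]
ft_force: [-0.3, 0.3, -0.1]
grip_width: 0.0003
grip_force: 0.0
[0.4881 0.073  0.0699]
[[-0.969 -0.121  0.218]
 [-0.118  0.993  0.026]
 [-0.219 -0.001 -0.976]]
rel to key (balance tool axes) [ 0.0008  0.0001 -0.0145]
```

View pics/s1c.png

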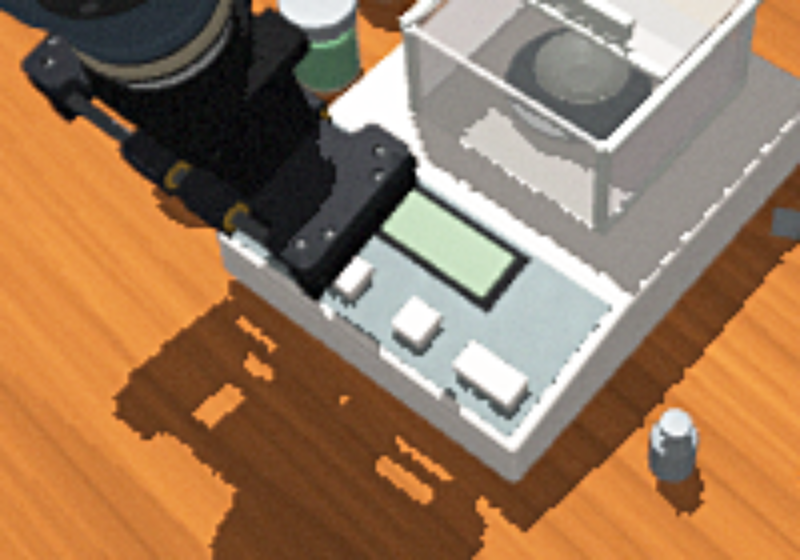

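The shut fingers are over the power key and the other keys are clear. I press in gently while watching the force.

```bash
python3 -m jog '{"dp":[[0,0,6],[0,0,11],[0,0,13],[0,0,14.5],[0,0,16],[0,0,17],[0,0,18],[0,0,18]],"delta_rot":[[0,0,0],[0,0,0],[0,0,0],[0,0,0],[0,0,0],[0,0,0],[0,0,0],[0,0,0]],"gripper":[-1,-1,-1,-1,-1,-1,-1,-1]}'
```

```text
time: 5.75
position: [0.4908, 0.0738, 0.0511]
tool_rot: [-0.06, 0.992, 0.006, 0.109]
ft_force: [-0.5, -1.7, 4.7]
grip_width: 0.0009
grip_force: 2.7
```

```bash
python3 -m jog '{"dp":[[0,0,0.7],[0,0,1.2],[0,0,1.2],[0,0,1.2]],"delta_rot":[[0,0,0],[0,0,0],[0,0,0],[0,0,0]],"gripper":[-1,-1,-1,-1]}'
```

```text
time: 6.15
position: [0.491, 0.0738, 0.0501]
tool_rot: [-0.06, 0.992, 0.006, 0.109]
ft_force: [-1.5, -3.4, 6.6]
grip_width: 0.0005
grip_force: 3.1
```

About 6.6 N along z, so the key is down. Now lift and shift 46 mm right to units.

```bash
python3 -m jog '{"dp":[[0,0,-8],[0,0,-19],[0,-10,-19],[0,-46,-19],[0,-46,-19],[0,-46,-19],[0,-46,-19]],"delta_rot":[[0,0,0],[0,0,0],[0,0,0],[0,0,0],[0,0,0],[0,0,0],[0,0,0]],"gripper":[-1,-1,-1,-1,-1,-1,-1]}'
python3 - <<'E'
from fit import *
o=robot.get_obs();r=R.from_quat(o['tool_rot']).as_matrix()
k=np.array([.5004,.0039,.0559])+.024*np.array([-.1207,.9927,0])
print('rel',((o['position']-k)@r).round(4))
E
```

```text
time: 6.85
position: [0.4914, 0.0285, 0.0684]
tool_rot: [-0.06, 0.992, 0.007, 0.108]
ft_force: [-0.0, 0.2, 0.3]
grip_width: 0.0004
grip_force: 0.0
rel [ 0.0031  0.0016 -0.0135]
```

```bash
python3 -m jog '{"dp":[[-2,-1,6],[-2,-1,11],[-2,-1,13],[-2,-1,14.5],[-2,-1,16],[-2,-1,17],[-2,-1,18],[-2,-1,18.5],[-2,-1,18.5],[-2,-1,18.5],[-2,-1,18.5]],"delta_rot":[[0,0,0],[0,0,0],[0,0,0],[0,0,0],[0,0,0],[0,0,0],[0,0,0],[0,0,0],[0,0,0],[0,0,0],[0,0,0]],"gripper":[-1,-1,-1,-1,-1,-1,-1,-1,-1,-1,-1]}'
```

```text
time: 7.95
position: [0.4981, 0.028, 0.051]
tool_rot: [-0.06, 0.992, 0.007, 0.109]
ft_force: [-0.9, 3.8, 7.0]
grip_width: 0.0005
grip_force: 2.9
```

7 N, pressed. I lift well clear and locate the rail from the saved images.

```bash
python3 -m jog '{"dp":[[0,0,-8],[0,0,-20],[0,0,-60],[0,0,-110],[0,0,-160],[0,0,-200],[0,0,-200],[0,0,-200],[0,0,-200]],"delta_rot":[[0,0,0],[0,0,0],[0,0,0],[0,0.1,0],[0,0.218,0],[0,0.218,0],[0,0.218,0],[0,0.218,0],[0,0.218,0]],"gripper":[-1,-1,-1,-1,-1,-1,-1,-1,-1]}'
python3 - <<'E'
from fit import *
o=robot.get_obs();print(o['position'].round(4) if hasattr(o['position'],'round') else o['position'],np.round(o['tool_rot'],4))
yaw=.121;Rb=R.from_euler('z',yaw).as_matrix();O=np.array([.6126,.0170,0])
for c,(u,v) in dict(top=(327,168)).items(): print((Rb.T@(ray(c,u,v,.151)-O)).round(4))
a=cv2.imread('pics/top0.png')[95:215,265:400];a=cv2.resize(a,None,fx=3.3,fy=3.3,interpolation=cv2.INTER_CUBIC)
b=cv2.imread('pics/side0.png')[125:245,275:410];b=cv2.resize(b,None,fx=2.6,fy=3.3,interpolation=cv2.INTER_CUBIC)
cv2.imwrite('pics/rail.png',np.hstack([a,b[:,:351]]));print(a.shape)
for x in (.0,.02,.04,.06,.08):
    P=[O+Rb@[x,y,.151] for y in (.035,-.035)]
    print(x,[proj(c,P).round(1).tolist() for c in('top','side')])
E
```

```text
time: 8.85
position: [0.4547, 0.0221, 0.2461]
tool_rot: [-0.06, 0.998, -0.0, 0.0]
ft_force: [0.0, 0.6, -0.2]
grip_width: 0.0005
grip_force: 0.0
[0.4547 0.0221 0.2461] [-6.020e-02  9.982e-01 -3.000e-04  1.000e-04]
[ 0.0412 -0.0019  0.151 ]
(396, 446, 3)
0.0 [[[307.6, 194.5], [349.2, 190.3]], [[307.4, 179.9], [334.9, 196.5]]]
0.02 [[[306.4, 182.6], [347.9, 178.5]], [[313.7, 174.3], [341.1, 190.4]]]
0.04 [[[305.3, 170.9], [346.7, 166.7]], [[319.8, 168.8], [347.1, 184.6]]]
0.06 [[[304.1, 159.2], [345.4, 155.0]], [[325.8, 163.4], [353.0, 178.8]]]
0.08 [[[302.9, 147.5], [344.2, 143.4]], [[331.7, 158.1], [358.8, 173.2]]]
```

View pics/rail.png

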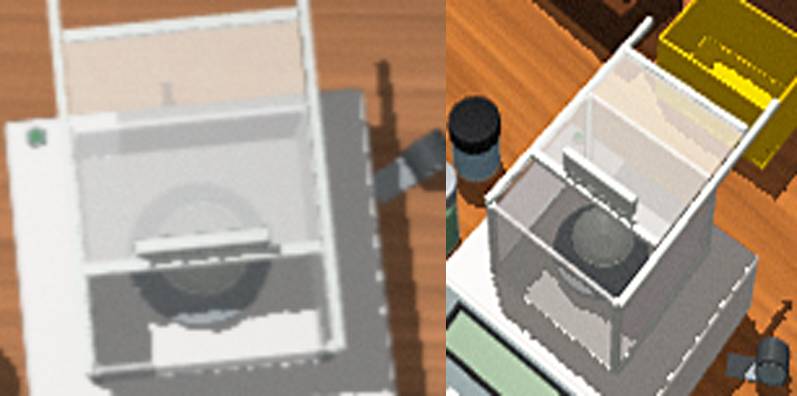

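The rail's top edge runs (306,169)–(346,165) in the top view. That puts it at balance x ≈ +0.041, y ≈ 0, with the door open about 50 mm. I go behind it at x ≈ 0.068.

```bash
python3 -m jog '{"dp":[[-50,-5,0],[-100,-10,0],[-150,-16,0],[-200,-22,20],[-224,-24,60],[-224,-24,75],[-224,-24,75],[-224,-24,75]],"delta_rot":[[0,0,0],[0,0,0],[0,0,0],[0,0,0],[0,0,0],[0,0,0],[0,0,0],[0,0,0]],"gripper":[-1,-1,-1,-1,-1,-1,-1,-1]}'
python3 - <<'E'
from fit import *
o=robot.get_obs();yaw=.121;Rb=R.from_euler('z',yaw).as_matrix();O=np.array([.6126,.0170,0])
print((Rb.T@(o['position']-O)).round(4))
im=snap('side','pics/s2.png')[100:220,260:400,::-1];cv2.imwrite('pics/s2c.png',cv2.resize(im,None,fx=4.5,fy=4.5,interpolation=cv2.INTER_CUBIC))
E
```

```text
time: 9.65
position: [0.6789, 0.0256, 0.1699]
tool_rot: [-0.06, 0.998, 0.0, -0.002]
ft_force: [-0.2, 0.2, 0.5]
grip_width: 0.0008
grip_force: 0.0
[0.0669 0.0005 0.1699]
```

View pics/s2c.png

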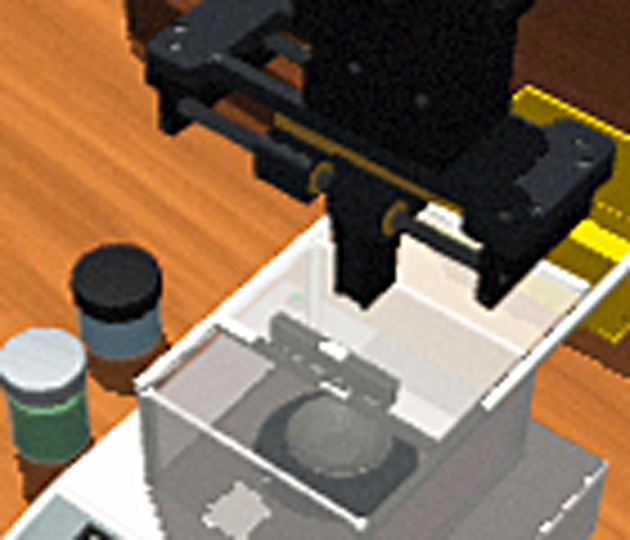

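The fingers are behind the rail and above it. Descend to about 7 mm over the door top.

```bash
python3 -m jog '{"dp":[[0,0,12],[0,0,22],[0,0,27],[0,0,27],[0,0,27]],"delta_rot":[[0,0,0],[0,0,0],[0,0,0],[0,0,0],[0,0,0]],"gripper":[-1,-1,-1,-1,-1]}'
```

```text
time: 10.2
position: [0.6806, 0.0256, 0.144]
tool_rot: [-0.061, 0.998, -0.0, 0.0]
ft_force: [-0.0, 0.4, 0.6]
grip_width: 0.0005
grip_force: 0.0
```

```bash
python3 -m jog '{"dp":[[5,0,1],[9,0,1],[12,0,1],[15,0,1],[19,0,1],[23,0,1],[27,0,1],[31,0,1],[35,0,1],[39,0,1],[43,0,1],[47,0,1]],"delta_rot":[[0,0,0],[0,0,0],[0,0,0],[0,0,0],[0,0,0],[0,0,0],[0,0,0],[0,0,0],[0,0,0],[0,0,0],[0,0,0],[0,0,0]],"gripper":[-1,-1,-1,-1,-1,-1,-1,-1,-1,-1,-1,-1]}'
python3 - <<'E'
from fit import *
o=robot.get_obs();yaw=.121;Rb=R.from_euler('z',yaw).as_matrix();O=np.array([.6126,.0170,0])
print((Rb.T@(o['position']-O)).round(4))
E
```

```text
time: 11.4
position: [0.6337, 0.0198, 0.1431]
tool_rot: [-0.061, 0.998, -0.0, 0.0]
ft_force: [0.9, -0.1, 0.4]
grip_width: 0.0003
grip_force: 0.5
[0.0213 0.0002 0.1431]
```

```bash
python3 -m jog '{"dp":[[3,0,0],[6,0,0],[8,0,0],[10,0,0],[11,0,0],[12,0,0],[13,0,0],[14,0,0]],"delta_rot":[[0,0,0],[0,0,0],[0,0,0],[0,0,0],[0,0,0],[0,0,0],[0,0,0],[0,0,0]],"gripper":[-1,-1,-1,-1,-1,-1,-1,-1]}'
```

```text
time: 12.2
position: [0.6203, 0.0182, 0.143]
tool_rot: [-0.061, 0.998, -0.0, 0.0]
ft_force: [2.8, 0.4, 0.1]
grip_width: 0.0003
grip_force: 1.5
```

```bash
python3 -m jog '{"dp":[[1,0,0],[2,0,0],[3,0,0],[3,0,0]],"delta_rot":[[0,0,0],[0,0,0],[0,0,0],[0,0,0]],"gripper":[-1,-1,-1,-1]}'
```

```text
time: 12.6
position: [0.6202, 0.0181, 0.1432]
tool_rot: [-0.06, 0.998, 0.0, 0.004]
ft_force: [6.6, 2.0, -3.9]
grip_width: 0.0008
grip_force: 3.6
```

The tool has stopped moving and the force is rising, so this looks like the stop. I push slightly more to confirm.

```bash
python3 -m jog '{"dp":[[1,0,0],[2,0,0],[2,0,0],[2,0,0]],"delta_rot":[[0,0,0],[0,0,0],[0,0,0],[0,0,0]],"gripper":[-1,-1,-1,-1]}'
python3 - <<'E'
from fit import *
im=snap('side','pics/s3.png')[100:240,250:420,::-1];cv2.imwrite('pics/s3c.png',cv2.resize(im,None,fx=4.2,fy=4.2,interpolation=cv2.INTER_CUBIC))
E
```

```text
time: 13.0
position: [0.6201, 0.0181, 0.1433]
tool_rot: [-0.06, 0.998, 0.0, 0.006]
ft_force: [10.4, 3.9, -5.6]
grip_width: 0.0007
grip_force: 5.3
```

View pics/s3c.png

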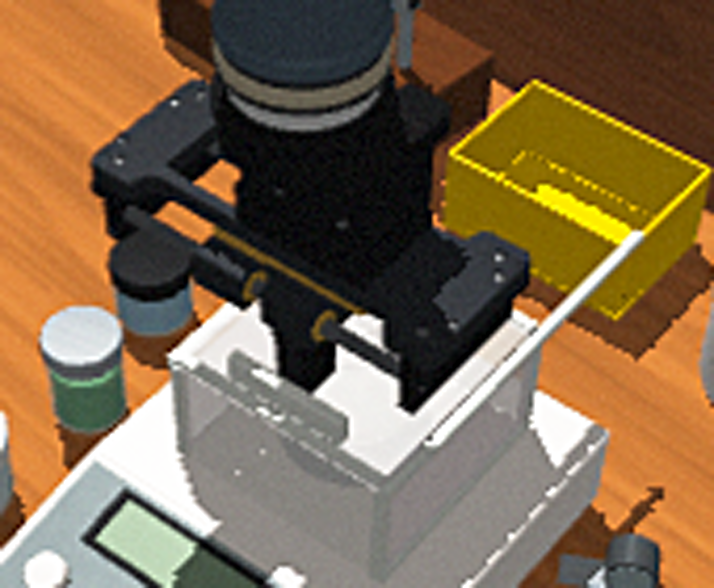

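The door's front edge now sits at the shield's front frame, so it's shut. Release backward, lift and travel over tare.

```bash
python3 -m jog '{"dp":[[-6,0,0],[-14,0,0],[-14,0,-20],[-14,0,-60],[-14,0,-100],[25,-20,-100],[70,-45,-100],[115,-70,-100],[115,-70,-100],[115,-70,-100],[115,-70,-100]],"delta_rot":[[0,0,0],[0,0,0],[0,0,0],[0,0,0],[0,0,0],[0,0,0],[0,0,0],[0,-0.11,0],[0,-0.218,0],[0,-0.218,0],[0,-0.218,0]],"gripper":[-1,-1,-1,-1,-1,-1,-1,-1,-1,-1,-1]}'
cat >> fit.py <<'E'
def rel():
    o=robot.get_obs();r=R.from_quat(o['tool_rot']).as_matrix()
    k=np.array([.5004,.0039,.0559])-.07*np.array([-.1207,.9927,0])
    print('to go',((k-o['position'])@r).round(4),r[:,2].round(3))
E
python3 -c 'from fit import *;rel()'
```

```text
time: 14.15
position: [0.5096, -0.0663, 0.2435]
tool_rot: [-0.06, 0.992, 0.006, 0.108]
ft_force: [1.1, 0.1, -0.4]
grip_width: 0.0006
grip_force: 0.0
to go [0.0411 0.0009 0.1831] [ 0.214  0.026 -0.976]
```

```bash
python3 -m jog '{"dp":[[25,0,20],[41,1,60],[41,1,105],[41,1,145],[41,1,168],[41,1,168],[41,1,168],[41,1,168]],"delta_rot":[[0,0,0],[0,0,0],[0,0,0],[0,0,0],[0,0,0],[0,0,0],[0,0,0],[0,0,0]],"gripper":[-1,-1,-1,-1,-1,-1,-1,-1]}'; python3 -c 'from fit import *;rel()'
```

```text
time: 14.95
position: [0.5071, -0.0653, 0.0711]
tool_rot: [-0.061, 0.992, 0.006, 0.11]
ft_force: [0.3, 0.4, 0.7]
grip_width: 0.0004
grip_force: 0.0
to go [ 0.0017 -0.0005  0.0152] [ 0.217  0.026 -0.976]
```

```bash
python3 -m jog '{"dp":[[1,0,6],[1,0,11],[1,0,14],[1,0,16],[1,0,17],[1,0,18],[1,0,19],[1,0,19],[1,0,19]],"delta_rot":[[0,0,0],[0,0,0],[0,0,0],[0,0,0],[0,0,0],[0,0,0],[0,0,0],[0,0,0],[0,0,0]],"gripper":[-1,-1,-1,-1,-1,-1,-1,-1,-1]}'; python3 -c 'from fit import *;rel()'
```

```text
time: 15.85
position: [0.5089, -0.065, 0.0516]
tool_rot: [-0.06, 0.992, 0.006, 0.109]
ft_force: [-0.6, -0.0, 5.0]
grip_width: 0.0004
grip_force: 2.6
to go [-0.0008 -0.0006 -0.0043] [ 0.215  0.026 -0.976]
```

One more millimetre, hold, then lift clear.

```bash
python3 -m jog '{"dp":[[0,0,0.6],[0,0,1.2],[0,0,1.2],[0,0,1.2]],"delta_rot":[[0,0,0],[0,0,0],[0,0,0],[0,0,0]],"gripper":[-1,-1,-1,-1]}'
python3 -m jog '{"dp":[[0,0,-8],[0,0,-20],[0,0,-60],[0,0,-110],[0,0,-150],[0,0,-190],[0,0,-190],[0,0,-190],[0,0,-190]],"delta_rot":[[0,0,0],[0,0,0],[0,0,0],[0,0,0],[0,0,0],[0,0,0],[0,0,0],[0,0,0],[0,0,0]],"gripper":[-1,-1,-1,-1,-1,-1,-1,-1,-1]}'
python3 - <<'E'
from fit import *
a=snap('top','pics/t9.png')[70:290,200:460,::-1];b=snap('side','pics/s9.png')[110:330,220:430,::-1]
cv2.imwrite('pics/end.png',cv2.resize(np.hstack([a,b]),None,fx=1.7,fy=2.2,interpolation=cv2.INTER_CUBIC))
E
```

```text
time: 16.25
position: [0.5092, -0.065, 0.0505]
tool_rot: [-0.06, 0.992, 0.006, 0.109]
ft_force: [-1.4, 0.9, 5.7]
grip_width: 0.0003
grip_force: 3.1
time: 17.15
position: [0.4671, -0.0694, 0.2347]
tool_rot: [-0.06, 0.992, 0.007, 0.107]
ft_force: [0.3, -0.6, -0.4]
grip_width: 0.0005
grip_force: 0.0
```

View pics/end.png

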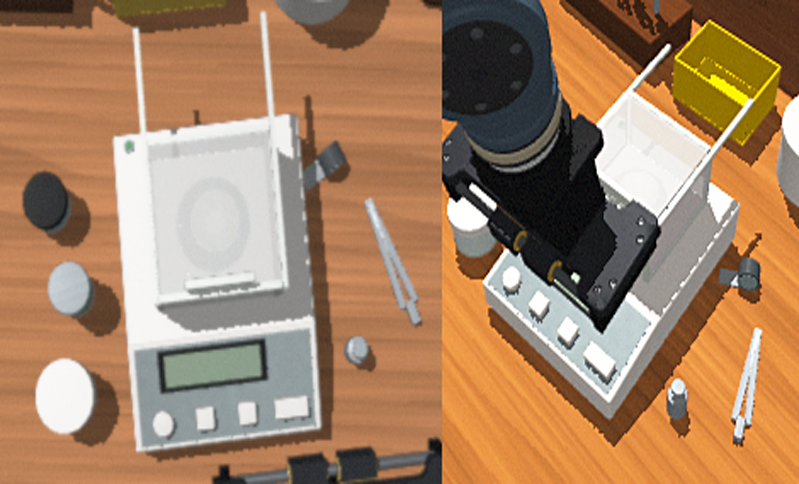

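The door is shut with its rail at the shield's front, all keys are up, the dish is centred on the pan and the bystanders haven't moved. Handing in.

```bash
python3 -c 'from rig import robot;print(robot.hand_in())'
```

```text
the job is handed in; nothing more can be done
None
```

I pressed power, then units, slid the top door shut, pressed tare last and handed the job in; key presses stayed around 7 N or less, the end views show every key up and the dish and bystanders in place, and hand-in returned no verdict.

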